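# Throw the plate sander's feed lever into locked-out reverse

## Robot

A 6-joint arm with a two-finger parallel gripper is mounted at the origin on the work surface. World frame = base frame: x ahead of the robot, y to its left, z up, the work surface at z = 0. Lengths are in m, angles in rad, forces in N, time in s.
With the tool pointing down it reaches from about 0.225 to 0.875 m from the base axis. Payload 3.4 kg.
Tool frame: the origin (TCP) lies between the finger pads; the fingertips stand 8 mm ahead of it and the grasp point (between the pads) lies 11 mm behind it; z points along the fingers, y is the line along which they close (so a half turn about z gives the same grasp; the last joint's range is limited). The gripper opens to 85 mm and grips with 20 to 120 N. Pads are 22 mm wide; open, the fingers measure 114 mm over their backs; the gripper's body (76 mm by 85 mm) begins 54 mm behind the grasp point. The pads swing forward as they close: fully open they stand 13 mm farther back than shut.
Start: joints at [1.195, 0.276, 1.505, -0, 1.361, -0.121], TCP at [0.145, 0.556, 0.239] pointing down, gripper open.
Joint ranges: [-2.89, 2.89], [-0.75, 2.08], [0.22, 2.7], [-1.18, 4.32], [0.11, 2.71], [-2.7, 2.7]. Speed limits (rad/s): [2.57, 2.57, 3.14, 3.14, 3.14, 3.14].

## Interface

Orientations are given as a unit quaternion [w, x, y, z].
In Python, from rig import manip gives the robot as it stands.
- The arm moves only by the tool move_arm, never from a script. Its argument "deltas" is a list that holds one entry, the list of rows, each a list of 5 numbers: the shift along the tool's x, y, z normalised to -1 to 1, where 1 is 80 cm, then the turn about the tool's z normalised to -1 to 1, where 1 is 120 degrees, then the closure, from -1 (fully open) to 1 (shut). In form: [[[tx, ty, tz, twist, grip], ...]]. A call has 1 to 12 rows; each row is the pose to reach, as a shift and turn from the pose commanded when the call began, along the tool's axes at that moment; what a row does not reach only later rows make up. A row lasts 1/10 s, in which the tool goes at most 50 mm and 8.59 degrees, less where a joint would pass 70% of its speed; a pose out of reach is approached as far as the arm can. A call with a number of a shift or a turn outside -1 to 1 is refused whole. A call with a gripper value outside its range is refused whole. The fingers move at their own pace and stop on an object; "squeeze" is the grip in N (left out, the last holds). Time passes only in rows, so rows that repeat a pose let the fingers close. It gives the time, the measured TCP pose, the force, the opening and the grip force at its end, in the units of the state.
- manip.get_state(): the state, without advancing time (a new reading comes with each control period).
- manip.get_image(name): name is "scene" or "top" or "wrist"; returns the picture (420x560x3 uint8, red, green, blue); there is no depth.
- manip.camera_params(name): a dict with "fx", "fy", "cx", "cy" (pixels), "dist" ([k1, k2, p1, p2, k3] as OpenCV has them; the pictures are not rectified), "R" (3x3) and "t" (3): a world point X has camera coordinates R X + t; the wrist camera has in their place "tool_from_camera" (4x4, takes a point from camera to tool coordinates, whose origin is the TCP and whose axes are the flange's). Camera axes: x right, y down, z forward; pixel columns grow to the right and rows downward; lengths in m; the calibration is good to about 2 mm. A picture is of the moment at which its call begins: read the wrist's pose just before it. camera_params takes no time and is no camera call.
- manip.sign_off(): hands the job in; it is judged then, once.
The state is a dict: "clock": time; "qpos": joint angles; "qd": joint speeds; "effort": joint torques, N m; "position": TCP position; "ee_rot": TCP orientation; "contact_force": force on the tool from outside, world axes, zero at the start; "moment": the same for the moment, N m; "width": finger opening in m; "gripper_force": force on a finger pad.
Only numpy, scipy, OpenCV 4.12 (cv2) and the standard library are available. Lean on these libraries where they do the work, as an engineer would, in place of code of your own. Each camera call takes 0.05 s, during which the arm holds its last target. There are 200 camera calls.

## Task

A violin plate has to be backed out of the drum sander: put the sander's feed lever into reverse. Lift the lockout collar on that lever, push the lever with the collar raised past the gate tooth fully over to its end away from the robot, and let the collar drop back down behind the tooth; leave the dust-gate lever (plain ball, no collar) alone.

Things in the scene. Friction and masses are not known exactly. Their poses are not given: they have to be found in the camera images.
- feed_stand: Grey lever stand fixed on the bench, base 150 x 86 mm (x by y). Origin: centre of its underside. The lever pivots about its y axis 50 mm above the origin; its +x is the reverse side and points away from the robot within 30 deg. Two aluminium gate cheeks (38 mm over both) rise to 123 mm; on them a tooth, 12 mm wide, top 85 mm from the pivot, stands 0.165 rad from upright towards +x.
- feed_lever (a joint): Feed lever's angle, rad: 0 upright, positive leaning to the stand's +x (reverse); range -0.38 to the stop at 0.46. Stays where left (about 3 N at the collar moves it). With the collar down the tooth stops it at about 0.03. A 14 mm steel rod, round top 152 mm from the pivot, it carries the collar.
- collar (a joint): Collar's lift along the rod, m: 0 down, stop 0.020. Dark ribbed sleeve, 32 mm diameter, 28 long, middle 116 mm from the pivot when down; a 46 mm cross pin under it meets the tooth: 11 mm lift clears, drops behind from lever angle 0.29. Spring and weight (about 3 N) return it. Pinch its sides from above, fingers closing along the stand's y; it may tilt between them as the lever swings.
- dust_ball (a point): Centre of the 32 mm dark ball on top of the other lever, the dust-gate lever, on a second stand like the first but without collar or tooth; its ball is 115 mm from its pivot. Leave it alone.

How it is judged:
On the way:
1. the collar is lifted while the lever still stands before the gate tooth (value of joint collar above 0.009 m and value of joint feed_lever below 0.15 rad), for 0.05 s.
At the end, for the whole second after the job is handed in: The feed lever rests at the reverse end, beyond 0.34 rad (the stop is at 0.46), with its collar dropped back to within 4 mm of fully down (value of joint feed_lever above 0.34 rad and value of joint collar below 0.004 m and velocity of joint feed_lever between -0.05 and 0.05 rad/s); the robot touches nothing.
It fails at once if the dust-gate lever is moved by more than 20 mm at its ball (distance of dust_ball from where it was at the start of the episode above 0.02 m).
It also fails if it takes over 32 s, if anything falls off the work surface, if the arm or the gripper's body presses on something with over 40 N, if the wrist force passes 120 N, or if a joint passes its speed limit or range.

## Working session

There is one attempt and no reset: what is moved stays moved. The work goes in short steps, Python scripts to look and compute and a tool call to move; the robot and the scene stay as the last step left them, time stands still between calls to the robot, and variables do not carry over. Pictures are saved under pics/ and viewed, at most 10 in all, crops included, and the job is handed in when it is done.

Besides the shell and the picture viewer there is one more tool, called after "Request:" as a command line: name --argument value ..., lists and objects as JSON in quotes. move_arm: Moves the arm, as the interface text tells. Scaled input: -1 to 1 covers 80 cm each way for a shift and 120 degrees each way for a turn. Its arguments: {"type":"object","properties":{"deltas":{"type":"array","items":{"type":"array","items":{"type":"array","items":{"type":"number","minimum":-1,"maximum":1}}}},"squeeze":{"type":"number"}},"required":["deltas"]}

```bash
mkdir -p pics
python3 - <<'E'
from rig import manip
import cv2,numpy as np
s=manip.get_state();print(s)
ims=[]
for n in("scene","top"):
    im=manip.get_image(n);cv2.imwrite(f"pics/{n}0.png",im[:,:,::-1]);p=manip.camera_params(n);print(n,p)
print(manip.camera_params("wrist"))
E
```

```text
{'clock': 0.0, 'qpos': array([ 1.19499068e+00,  2.76604389e-01,  1.50616145e+00,  1.98244255e-06,
        1.36068733e+00, -1.20989966e-01]), 'qd': array([ 6.67644231e-04, -9.93125042e-04,  7.68611319e-06, -5.69122785e-04,
       -1.82416376e-03, -5.81934041e-04]), 'effort': array([-1.76458718e-03, -4.16787422e+01, -2.45813406e+01, -5.37989345e-04,
        1.12770501e-02, -2.21663532e-05]), 'position': array([0.14474422, 0.5559435 , 0.23842306]), 'ee_rot': array([-2.29643621e-04,  1.27063575e-01,  9.91894139e-01, -9.01464047e-04]), 'contact_force': array([-0.01350727, -0.97085058,  0.30567246]), 'moment': array([ 0.02082036,  0.02376833, -0.02080505]), 'gripper_force': 0.0, 'width': 0.08537517796549622}
scene {'fx': 436.5099870385585, 'fy': 436.5099870385585, 'cx': 273.827941935657, 'cy': 211.79719537119382, 'dist': array([-0.14147243,  0.        ,  0.        ,  0.        ,  0.        ]), 'R': array([[-0.75932079,  0.65054337,  0.01500871],
       [ 0.55236962,  0.65658077, -0.51360441],
       [-0.34397638, -0.38170015, -0.85789582]]), 't': array([ 0.39408904, -0.24463627,  1.0110298
[... 279 characters left out ...]
,  7.42306493e-04, -1.21091762e-01],
       [ 1.21033534e-01, -2.55249936e-02, -9.92320189e-01]]), 't': array([-0.01119206,  0.56730482,  0.76093478])}
{'fx': 344.40907529278456, 'fy': 344.40907529278456, 'cx': 276.61815844081485, 'cy': 208.84892586526584, 'dist': array([-0.03079394,  0.        ,  0.        ,  0.        ,  0.        ]), 'tool_from_camera': array([[ 3.42262855e-04, -9.60513705e-01, -2.78232467e-01,
         7.08558489e-02],
       [ 9.99999923e-01,  2.75993802e-04,  2.77347213e-04,
         2.02499497e-04],
       [-1.89605363e-04, -2.78232541e-01,  9.60513726e-01,
        -1.35635944e-01],
       [ 0.00000000e+00,  0.00000000e+00,  0.00000000e+00,
         1.00000000e+00]])}
```

View pics/scene0.png

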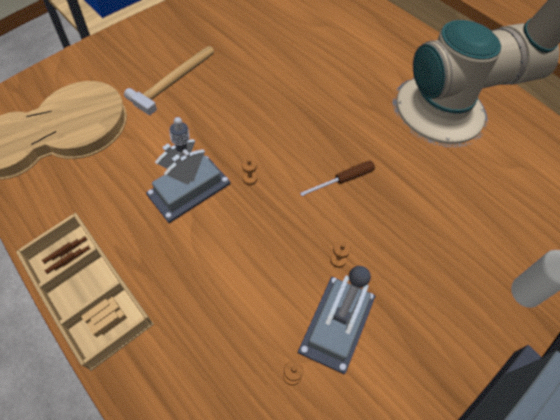

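View pics/top0.png

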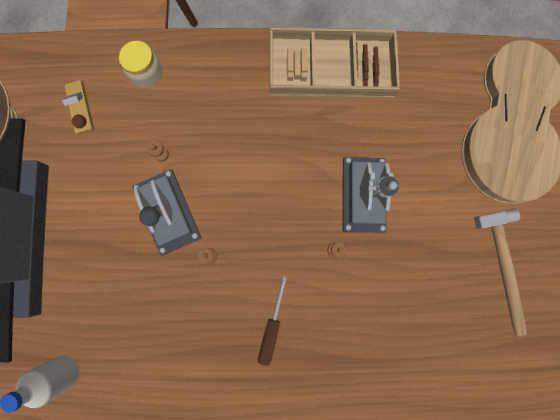

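The feed stand is the right one in the top view, with its base around (344–386, 157–231) and its lever top near (389,185). The dust lever with the plain ball is at (150,215). Next I'll measure the screws and zoom in.

```bash
cat > h.py <<'E'
import numpy as np,cv2
from rig import manip
def cam(n,p=None):
    p=p or manip.camera_params(n)
    K=np.array([[p['fx'],0,p['cx']],[0,p['fy'],p['cy']],[0,0,1]])
    return K,p['dist'],np.array(p['R']),np.array(p['t'])
def ray(c,uv):
    K,d,R,t=c
    x=cv2.undistortPoints(np.array([[uv]],float),K,d)[0,0]
    v=R.T@np.array([x[0],x[1],1]);return -R.T@t,v/np.linalg.norm(v)
def onz(c,uv,z):
    o,v=ray(c,uv);return o+v*(z-o[2])/v[2]
def proj(c,X):
    K,d,R,t=c
    return cv2.projectPoints(np.array(X,float).reshape(-1,3),cv2.Rodrigues(R)[0],t,K,d)[0][:,0]
def tri(c1,a,c2,b):
    o1,v1=ray(c1,a);o2,v2=ray(c2,b)
    s=np.linalg.lstsq(np.c_[v1,-v2],o2-o1,rcond=None)[0]
    p,q=o1+v1*s[0],o2+v2*s[1];return (p+q)/2,np.linalg.norm(p-q)
E
python3 - <<'E'
from h import *
t=cv2.imread("pics/top0.png")[140:245,325:415];s=cv2.imread("pics/scene0.png")[105:230,135:240]
a=cv2.resize(t,None,fx=4.4,fy=4.4,interpolation=3)[:550,:390];b=cv2.resize(s,None,fx=3.9,fy=4.4,interpolation=3)[:550]
H=min(len(a),len(b));cv2.imwrite("pics/z.png",np.hstack([a[:H],b[:H]]))
c=cam("top")
for uv in[(349,161),(383,161),(383,228),(348,228)]:print(onz(c,uv,.012).round(4))
E
```

```text
[ 0.6548 -0.1597  0.012 ]
[ 0.6552 -0.2289  0.012 ]
[ 0.5205 -0.224   0.012 ]
[ 0.5208 -0.1543  0.012 ]
```

View pics/z.png

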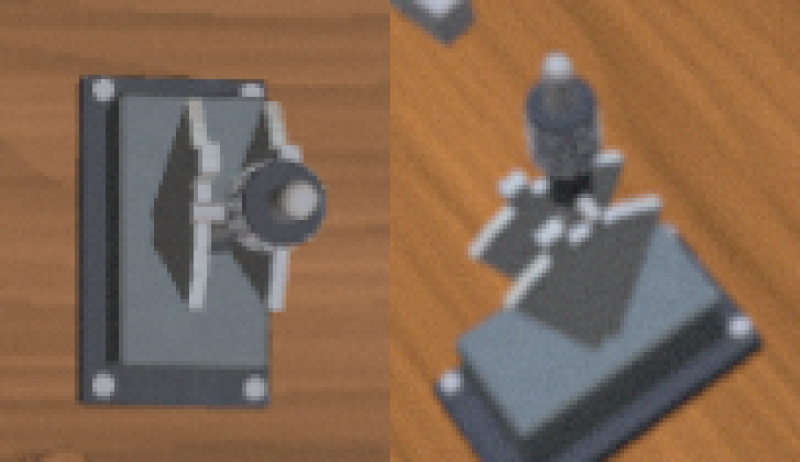

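The zoom shows the collar with the rod tip at about (393,185) in the top view and (177,120) in the scene view. The stand's yaw is close to 0.

Run:
```python
from h import *
t,s=cam("top"),cam("scene")
tip,e=tri(t,(393.2,185),s,(177.3,120));print("tip",tip.round(4),e)
for a,b in[((348.4,160.5),(0,0)),((383,228.2),((740-390)/3.9+135,326/4.4+105)),((348.4,227.3),0),((383,228.2),0)]:
    print(onz(t,a,.012).round(4))
P=[onz(t,u,.012) for u in[(348.4,160.5),(348.4,227.3),(383,228.2)]]
c=(P[0]+P[2])/2;d=P[0]-P[1];yaw=np.arctan2(d[1],d[0]);print("c",c,yaw)
ex=np.array([np.cos(yaw),np.sin(yaw)]);r=tip[:2]-c[:2]
print("along",r@ex,"lat",-r[0]*ex[1]+r[1]*ex[0],"angle",np.arcsin(r@ex/.148),"z expect",.05+.152*np.cos(np.arcsin(r@ex/.15)))
# dust lever ball check
print(onz(t,(150,215),.165))
```

```text
tip [ 0.5744 -0.1882  0.1983] 0.002450661368651038
[ 0.6558 -0.1585  0.012 ]
[ 0.5201 -0.224   0.012 ]
[ 0.5222 -0.1551  0.012 ]
[ 0.5201 -0.224   0.012 ]
c [ 0.58795887 -0.19126192  0.012     ] -0.025760229980242334
along -0.013634092680310211 lat 0.002673628693113527 angle -0.09225304734616904 z expect 0.20137080776597638
[0.53255642 0.19054828 0.165     ]
```

Request:
move_arm --deltas '[[[0,0,-0.05,0,-1],[-0.758,-0.767,-0.075,-0.109,-1],[-0.758,-0.767,-0.075,-0.109,-1],[-0.758,-0.767,-0.075,-0.109,-1],[-0.758,-0.767,-0.075,-0.109,-1],[-0.758,-0.767,-0.075,-0.109,-1],[-0.758,-0.767,-0.075,-0.109,-1],[-0.758,-0.767,-0.075,-0.109,-1],[-0.758,-0.767,-0.075,-0.109,-1],[-0.758,-0.767,-0.075,-0.109,-1],[-0.758,-0.767,-0.075,-0.109,-1],[-0.758,-0.767,-0.075,-0.109,-1]]]' --squeeze 40

```text
clock: 1.3
position: [0.4204, 0.0792, 0.292]
ee_rot: [0.0, 0.013, 1.0, 0.0]
contact_force: [0.6, 1.0, 0.3]
width: 0.0852
gripper_force: 0.0
```

Request:
move_arm --deltas '[[[-0.205,-0.331,-0.01,0,-1],[-0.205,-0.331,-0.01,0,-1],[-0.205,-0.331,-0.01,0,-1],[-0.205,-0.331,-0.01,0,-1],[-0.205,-0.331,-0.01,0,-1],[-0.205,-0.331,-0.01,0,-1],[-0.205,-0.331,-0.01,0,-1],[-0.205,-0.331,-0.01,0,-1],[-0.205,-0.331,-0.01,0,-1],[-0.205,-0.331,-0.01,0,-1]]]'

```text
clock: 2.3
position: [0.5762, -0.1862, 0.3002]
ee_rot: [-0.0, 0.013, 1.0, 0.0]
contact_force: [-0.7, 0.2, -0.3]
width: 0.0854
gripper_force: 0.0
```

```bash
cat > w.py <<'E'
from h import *
from scipy.spatial.transform import Rotation as Ro
def wcam():
    s=manip.get_state();p=dict(manip.camera_params("wrist"));im=manip.get_image("wrist")
    T=np.eye(4);T[:3,:3]=Ro.from_quat(np.roll(s['ee_rot'],-1)).as_matrix();T[:3,3]=s['position']
    M=np.linalg.inv(T@p['tool_from_camera']);p['R'],p['t']=M[:3,:3],M[:3,3]
    return s,cam(0,p),im[:,:,::-1].copy()
E
python3 - <<'E'
from w import *
s,c,im=wcam();print(s['position'],s['ee_rot'],s['qpos'])
print(proj(c,[[.577,-.19,.1655],[.5744,-.190,.2015]]))
cv2.imwrite("pics/w0.png",im)
E
```

```text
[ 0.57615431 -0.18616544  0.30021976] [-2.59669978e-04  1.25334682e-02  9.99921305e-01  4.77204911e-04] [-4.27793002e-01  2.97155842e-01  1.32558533e+00  6.64647416e-04
  1.51971173e+00 -1.97355596e+00]
[[271.36931509 201.14917736]
 [270.59045929 210.61260562]]
```

View pics/w0.png

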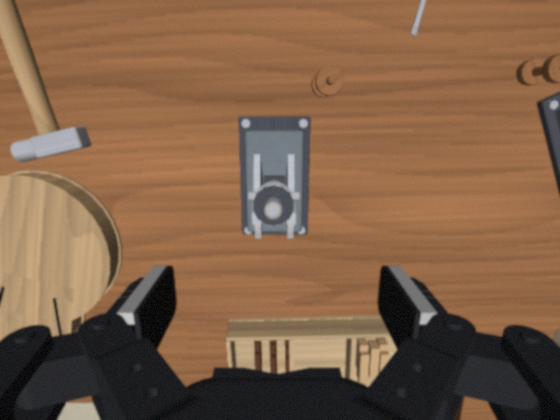

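The tip is at (273,209), against a predicted (270.6,210.6), so the estimate is good to about 2 mm. I'll descend and grip.

Request:
move_arm --deltas '[[[0,-0.003,0.05,0,-1],[0,-0.003,0.1,0,-1],[0,-0.003,0.15,0,-1],[0,-0.003,0.182,0,-1],[0,-0.003,0.182,0,-1],[0,-0.003,0.182,0,-1],[0,-0.003,0.182,0,1],[0,-0.003,0.182,0,1],[0,-0.003,0.182,0,1],[0,-0.003,0.182,0,1],[0,-0.003,0.182,0,1],[0,-0.003,0.182,0,1]]]' --squeeze 40

```text
clock: 3.55
position: [0.5775, -0.189, 0.1559]
ee_rot: [0.001, 0.013, 1.0, 0.001]
contact_force: [-1.6, 4.4, 6.0]
width: 0.0308
gripper_force: 39.5
```

Request:
move_arm --deltas '[[[0.001,0,-0.007,0,1],[0.001,0,-0.013,0,1],[0.002,0,-0.02,0,1],[0.002,0,-0.02,0,1],[0.002,0,-0.02,0,1]]]'

```text
clock: 4.05
position: [0.5758, -0.189, 0.1704]
ee_rot: [0.0, 0.013, 1.0, 0.001]
contact_force: [2.7, 6.1, -2.6]
width: 0.031
gripper_force: 39.9
```

Run:
```python
from w import *
s,c,im=wcam();print(s['position'],s['contact_force'],s['width'])
sc=manip.get_image("scene")[80:230,120:260,::-1]
a=cv2.resize(im,(400,300));b=cv2.resize(sc,(400,429),interpolation=3)
o=np.zeros((429,800,3),np.uint8);o[:300,:400]=a;o[:,400:]=b;cv2.imwrite("pics/l.png",o)
```

```text
[ 0.57576449 -0.18900973  0.17038501] [ 2.69528446  6.09015853 -2.63412526] 0.031016789822076497
```

View pics/l.png

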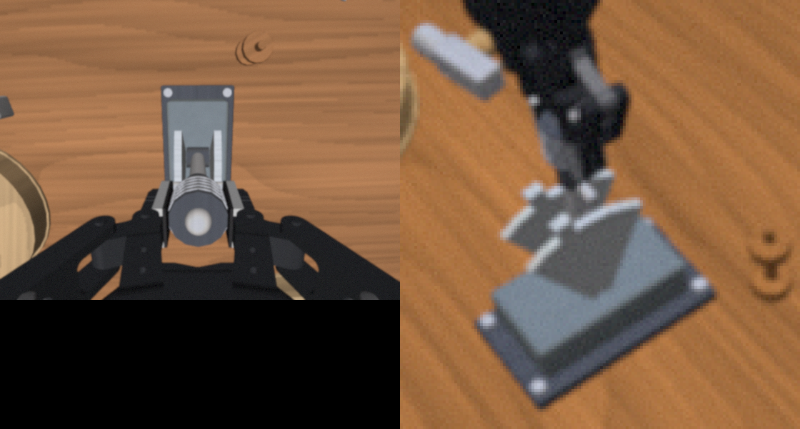

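Request:
move_arm --deltas '[[[-0.008,0,0,0,1],[-0.015,0,0,0,1],[-0.023,0,0,0,1],[-0.031,0,0,0,1],[-0.039,0,0.001,0,1],[-0.047,0,0.0025,0,1],[-0.055,0,0.004,0,1],[-0.063,0,0.0065,0,1],[-0.071,0,0.009,0,1],[-0.079,0,0.012,0,1],[-0.083,0,0.014,0,1],[-0.083,0,0.014,0,1]]]'

```text
clock: 5.35
position: [0.6388, -0.1905, 0.1574]
ee_rot: [-0.004, 0.013, 1.0, 0.002]
contact_force: [-3.8, 5.2, -3.5]
width: 0.0307
gripper_force: 39.9
```

Request:
move_arm --deltas '[[[-0.004,0,0.002,0,1],[-0.004,0,0.002,0,1],[-0.004,0,0.002,0,-1],[-0.004,0,0.002,0,-1],[-0.004,0,0.002,0,-1],[-0.004,0,0.002,0,-1],[-0.004,0,0.002,0,-1],[-0.004,0,0.002,0,-1],[-0.004,0,-0.05,0,-1],[-0.004,0,-0.1,0,-1],[-0.004,0,-0.15,0,-1],[-0.004,0,-0.18,0,-1]]]'

```text
clock: 6.55
position: [0.6458, -0.1925, 0.3072]
ee_rot: [0.002, 0.013, 1.0, -0.001]
contact_force: [0.2, -0.0, -0.0]
width: 0.0856
gripper_force: 0.0
```

Request:
move_arm --deltas '[[[0.05,0,0,0,-1],[0.1,0,0,0,-1],[0.1,0,0,0,-1],[0.1,0,0,0,-1]]]'

```text
clock: 6.95
position: [0.5646, -0.19, 0.304]
ee_rot: [0.001, 0.014, 1.0, -0.0]
contact_force: [-0.1, 0.7, 0.4]
width: 0.0854
gripper_force: 0.0
```

Run:
```python
from w import *
s,c,im=wcam();print(s['position'],s['contact_force'],s['width'])
sc=manip.get_image("scene")[80:230,120:260,::-1]
print("pred tip/collar at .42, wrist:",proj(c,[[.588+.152*.408,-.19,.05+.152*.913],[.588+.116*.408,-.19,.05+.116*.913]]))
a=cv2.resize(im[100:400,130:430],(400,400),interpolation=3);b=cv2.resize(sc,(400,429),interpolation=3)
o=np.zeros((429,800,3),np.uint8);o[:400,:400]=a;o[:,400:]=b;cv2.imwrite("pics/e.png",o)
cs=cam("scene");th=.42
for nm,r in(("tip",.152),("collar top down",.13),("collar top up",.145)):print(nm,(proj(cs,[[.588+r*np.sin(th),-.19,.05+r*np.cos(th)]])-[120,80])*[400/140,429/150]+[400,0])
```

```text
[ 0.56459035 -0.19003238  0.30396904] [-0.10731279  0.67829539  0.3879421 ] 0.08537753353575016
pred tip/collar at .42, wrist: [[279.1023378  305.47201183]
 [278.45435496 271.39980062]]
tip [[452.88210558 188.33847003]]
collar top down [[474.16221291 202.46596633]]
collar top up [[459.77055704 192.91265343]]
```

View pics/e.png

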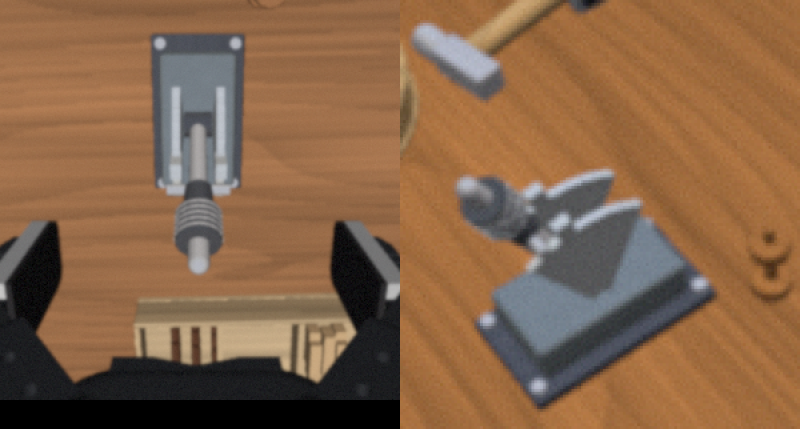

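The collar is fully down: its centre is at wrist row 270 (271 predicted), and about 22 mm of rod shows above it. The rod tip at (278,301) puts the lever at about 0.40 rad, and the robot is clear.

```bash
python3 -c "
from rig import manip
print(manip.sign_off())"
```

```text
the job is handed in; nothing more can be done
None
```

The feed lever is in reverse at about 0.40 rad by the camera, with its collar dropped back down behind the tooth; the dust-gate lever was not touched, and I handed the job in at about 7 s without getting a verdict back.

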